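# Pop open the sample hatch of the board moisture tester

## Task

Pop open the sample hatch in the top of the board moisture tester so that it can air: gently press the hatch in near its free edge with the fingertips, once only, then take the hand away so that it springs up, and watch for at least two seconds, hands off, that it stays open. Use touch alone: do not grip or lift anything, leave the data logger with its smaller battery door untouched, and do not shift the loose things on the bench or the weight standing on the tester. Finish with the hatch open and the hand clear of it.

Things in the scene. Friction and masses are not known exactly. Their poses are not given: they have to be found in the camera images.
- tester: The board moisture tester: a fixed low white box on a black foot, 170 (its x) by 210 (its y) by 85 mm high, the larger of two white instruments. Origin: centre of its underside; its -x side is the front and roughly faces the robot. In its flat top: the grey sample hatch at the front of the -y half; a black display and three flat grey keys on the +y half.
- hatch (a joint): Hinge of the sample hatch, rad: 0 shut and latched, -0.093 pressed in against the stop, 0.85 fully open (free edge about 65 mm up). A push-push latch holds it shut against a spring: press past about -0.065, let go, and it springs up in one to two seconds, pushing with under 3 N. Pressed in again, it would latch shut again.
- press (a point): The place to press: on the hatch's upper face, midway across, 58 mm from the hinge and 29 mm from the free edge; 85 mm high when shut. Moves with the hatch; axes parallel to the tester's when shut (-x to the free edge, z out of the face). The latch lets go 3.8 mm down; about 4 N reaches the hard stop, 5.4 mm down.
- logger: A data logger, fixed: the smaller white box, 140 by 160 by 65 mm high, origin at the centre of its underside; a grey battery door only 42 by 52 mm in its top, a display and three keys. It looks like the tester and may stand on either side; it must not be touched.
- check_weight: A loose steel check weight with a knob, 28 mm across and 42 mm high, standing on the tester's top at about x +40, y +70 mm in the tester's frame. Origin: centre of its underside.
- coupons: A loose pile of square cardboard test pieces, 60 by 60 by 16 mm, lying on the bench near the robot. Origin: centre of its underside.
- solvent: A loose small white bottle with a cap, 34 mm across and 85 mm high, standing between the two instruments. Origin: centre of its underside.
- tape_roll: A loose roll of clear packing tape lying flat, 90 mm across and 48 mm high, behind the instruments. Origin: centre of its underside.
- caliper: A loose slide caliper lying flat, 190 mm long, up to 12 mm high. Origin: the middle of its beam, underside.
- carton: A loose small empty carton, 90 by 140 by 50 mm, off to the right. Origin: centre of its underside.
- hatch_hinge (a point): Middle of the hatch's hinge line, along the tester's y, 4 mm below its top. The hatch is a grey plate 86 (tester's x) by 90 mm, 5 mm thick, flush with the top when shut, hinged at its far (+x) edge. Its free edge, marked by four thin black ribs, lies at the tester's front over a lower front wall, so there is no rim under a finger there.
- latch_track: The small white sliding track of the push-push latch, under the hatch's free edge, hidden while it is shut. It shifts sideways and so counts presses: about 4 mm from its start while first pressed in, about 8 mm once released and open, 12 to 16 mm when pressed a second time. Origin: where the hatch's pin rests in it when shut. Do not handle it.

How it is judged:
By the outcome, as a careful person would: the job done as asked, in the order asked, and still so for the second after the job is handed in, with the robot touching nothing.
It also fails if it takes over 38 s, if anything falls off the work surface, if the arm or the gripper's body presses on something with over 40 N, if the wrist force passes 120 N, or if a joint passes its speed limit or range.

## Robot

A 7-joint arm with a two-finger parallel gripper is mounted at the origin on the work surface. World frame = base frame: x ahead of the robot, y to its left, z up, the work surface at z = 0. Lengths are in m, angles in rad, forces in N, time in s.
With the tool pointing down it reaches from about 0.4 to 0.85 m from the base axis. Payload 6.9 kg.
Tool frame: the origin (TCP) lies on the centre line of the jaws, within the pads' length; the fingertips stand 17 mm ahead of it and the grasp point (between the pads) lies 2 mm behind it; z points along the fingers, y is the direction in which the jaws open and shut (so a half turn about z gives the same grasp; the last joint's range is limited). The gripper opens to 85 mm and grips with 20 to 120 N. Pads are 22 mm wide; open, the fingers measure 114 mm over their backs; the gripper's body (76 mm by 85 mm) begins 54 mm behind the grasp point. The pads swing forward as they close: fully open they stand 13 mm farther back than shut.
Start: joints at [-1.056, 0.507, -0.238, 1.5, 0.126, 1.149, -0.155], TCP at [0.248, 0.573, 0.248] pointing down, gripper open.
Joint ranges: [-3.08, 3.08], [-0.24, 2.05], [-1.43, 1.35], [0, 2.5], [-1.52, 4.66], [0.17, 1.96], [-2.89, 2.89]. Speed limits (rad/s): [2.39, 2.39, 3.14, 3.14, 3.14, 3.14, 3.14].

## Interface

Orientations are given as a unit quaternion [x, y, z, w].
In Python, from workcell import arm, eyes, ticket gives the robot as it stands.
- The arm moves only by the shell command python3 -m pendant 'ROWS' [FORCE]. ROWS is JSON, a list of rows, each a list of 5 numbers: the closure in counts, from 0 (fully open) to 255 (shut), then the shift along the tool's x, y, z in m, then the turn about the tool's z in degrees. A call has 1 to 20 rows; each row is the pose to reach, as a shift and turn from the pose commanded when the call began, along the tool's axes at that moment; what a row does not reach only later rows make up. A row lasts 1/8 s, in which the tool goes at most 62.5 mm and 10.7 degrees, less where a joint would pass 70% of its speed; a pose out of reach is approached as far as the arm can. A call with a gripper value outside its range is refused whole. The fingers move at their own pace and stop on an object; FORCE is the grip in N (left out, the last holds). Time passes only in rows, so rows that repeat a pose let the fingers close. It gives the time, the measured TCP pose, the force and the opening at its end, in the units of the state.
- arm.read_state(): the state, without advancing time (a new reading comes with each control period).
- eyes.read_camera(name): name is "scene" or "side" or "wrist"; returns a dict with "img" (384x512x3 uint8, red, green, blue), "range_z" (384x512 float32, m along the optical axis (not along the pixel's ray), 0 where there is no reading), "fx", "fy", "cx", "cy" (pixels), "k1" (the pictures are not rectified: a ray, as slopes to the right and down, at radius r is drawn at 1 + k1 r^2 times it, then the intrinsics apply), "pose" (4x4, takes a point from camera to world coordinates). Camera axes: x right, y up, looking along -z (the intrinsics and any distortion apply to the point x, -y, -z); pixel columns grow to the right and rows downward; lengths in m; the calibration is good to about 2 mm. A picture is of the moment at which its call begins.
- ticket.close_job(): hands the job in, once; it reports no verdict.
The state is a dict: "time_s": time; "qpos": joint angles; "joint_velocities": joint speeds; "joint_torque": joint torques, N m; "position": TCP position; "orientation": TCP orientation; "force": force on the tool from outside, world axes, zero at the start; "torque": the same for the moment, N m; "grip_width": finger opening in m.
Only numpy, scipy, OpenCV 4.12 (cv2) and the standard library are available. Lean on these libraries where they do the work, as an engineer would, in place of code of your own. Each camera call takes 0.05 s, during which the arm holds its last target. There are 200 camera calls.

## Working session

There is one attempt and no reset: what is moved stays moved. The work goes in short steps, Python scripts to look and compute and a shell command to move; the robot and the scene stay as the last step left them, time stands still between calls to the robot, and variables do not carry over. Pictures are saved under pics/ and viewed, about 8 in all and at most 12, crops included, and the job is handed in when it is done.

```bash
mkdir -p pics; cat > h.py <<'E'
import numpy as np, cv2
from workcell import arm, eyes, ticket
def pts(c):
    """world point per pixel from range_z"""
    h,w=c["range_z"].shape
    u,v=np.meshgrid(np.arange(w),np.arange(h))
    K=np.array([[c["fx"],0,c["cx"]],[0,c["fy"],c["cy"]],[0,0,1.]])
    n=cv2.undistortPoints(np.stack([u,v],-1).reshape(-1,1,2).astype(np.float64),K,np.array([c["k1"],0,0,0.])).reshape(h,w,2)
    z=c["range_z"]; P=np.stack([n[...,0]*z,-n[...,1]*z,-z],-1)
    M=np.array(c["pose"]); return P@M[:3,:3].T+M[:3,3]
def save(c,n): cv2.imwrite("pics/"+n,cv2.cvtColor(c["img"],cv2.COLOR_RGB2BGR))
E
python3 - <<'E'
from h import *
s=arm.read_state();print(s)
for n in("scene","side"):
    c=eyes.read_camera(n);save(c,n+"1.png");np.save("pics/"+n+"1.npy",pts(c));print(n,c["k1"],c["fx"],np.round(c["pose"],2).tolist())
a=cv2.imread("pics/scene1.png");b=cv2.imread("pics/side1.png")
E
```

```text
{'time_s': 0.0, 'qpos': array([-1.05648543,  0.50834208, -0.23752804,  1.50114555,  0.12574191,
        1.14887807, -0.1547872 ]), 'joint_velocities': array([ 7.98823368e-05, -2.41945868e-04,  4.16422504e-04, -3.84800494e-04,
       -4.65335443e-04, -6.99773529e-04,  3.91389149e-04]), 'joint_torque': array([-7.08569423e-04, -6.20582342e+01, -2.18702987e+00, -2.49662411e+01,
        1.26134694e-02,  1.18542314e-02, -8.81085583e-06]), 'position': array([0.24834283, 0.5730304 , 0.24742274]), 'orientation': array([ 2.02959680e-01,  9.79186692e-01, -8.76965676e-04, -1.47394379e-04]), 'force': array([-0.64945401,  0.88089951,  0.37924142]), 'torque': array([-0.05494484, -0.05070078, -0.06038893]), 'grip_width': 0.08594652669706106}
scene 0.007926167524276327 348.39314241641824 [[-0.15, -0.72, 0.67, 1.21], [0.99, -0.11, 0.1, 0.02], [0.0, 0.68, 0.73, 0.75], [0.0, 0.0, 0.0, 1.0]]
side -0.027544966188043554 466.40549934664057 [[1.0, 0.07, -0.07, 0.49], [-0.1, 0.71, -0.7, -0.92], [0.0, 0.7, 0.71, 0.92], [0.0, 0.0, 0.0, 1.0]]
```

View pics/scene1.png

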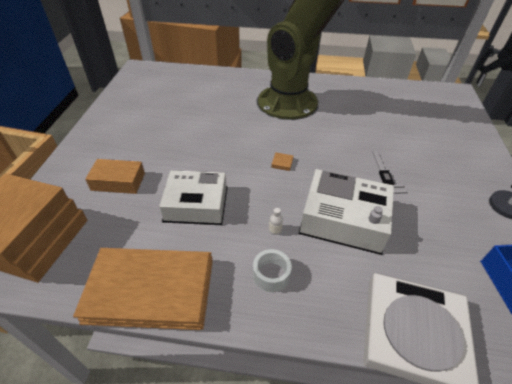

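View pics/side1.png

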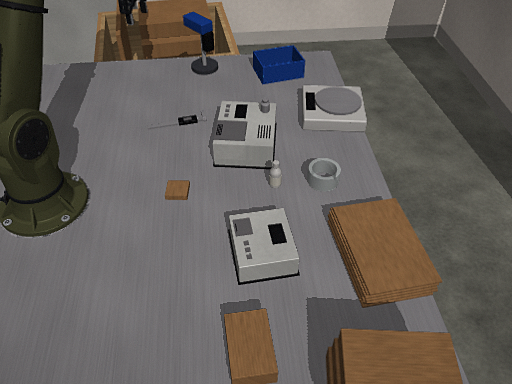

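The tester is the larger box (scene ~(350,205), side ~(245,135)), with its grey hatch at scene (340,187) and side (230,130). The logger is at scene (195,195). The hand is out of the scene view, at the upper left of the side view.

```bash
python3 - <<'E'
from h import *
for n,box in(("scene",(300,165,400,250)),("side",(205,90,285,170))):
    P=np.load(f"pics/{n}1.npy");im=cv2.imread(f"pics/{n}1.png")
    m=np.zeros(P.shape[:2],bool);x0,y0,x1,y1=box;m[y0:y1,x0:x1]=1
    top=m&(abs(P[...,2]-.085)<.006)
    X=P[top];print(n,"top n",len(X),"z",np.median(X[:,2]),"rect",cv2.minAreaRect(X[:,:2].astype(np.float32)*1000))
    g=im.astype(int).mean(2)
    hm=(top&(g>60)&(g<135)).astype(np.uint8)
    k,l,st,ce=cv2.connectedComponentsWithStats(hm)
    for i in range(1,k):
        if st[i,4]>60:
            Q=P[l==i];print(" comp",st[i],ce[i].round(),Q.mean(0).round(4),cv2.minAreaRect(Q[:,:2].astype(np.float32)*1000))
    bot=m&(P[...,2]>.05)
    crop=im[y0:y1,x0:x1]; cv2.imwrite(f"pics/{n}_crop.png",cv2.resize(crop,None,fx=5,fy=5,interpolation=cv2.INTER_CUBIC))
a,b=[cv2.imread(f"pics/{n}_crop.png") for n in("scene","side")]
h=min(a.shape[0],b.shape[0]);o=np.hstack([a[:400,:400],b[:400,:400]]);cv2.imwrite("pics/crops.png",o)
E
```

```text
scene top n 3902 z 0.08530364222167047 rect ((568.72802734375, 195.567626953125), (209.6770477294922, 174.7622528076172), 80.42247772216797)
 comp [318 171  37  29 740] [337. 185.] [0.5251 0.1627 0.0853] ((520.4022216796875, 162.9819793701172), (88.84532928466797, 90.34832000732422), 80.69729614257812)
side top n 2535 z 0.08522618650227276 rect ((563.197998046875, 158.78033447265625), (301.1097106933594, 180.95474243164062), 84.38298034667969)
 comp [214 120  34  21 545] [231. 130.] [0.5223 0.1585 0.0853] ((519.9178466796875, 159.88352966308594), (102.96290588378906, 88.42823028564453), 79.1827163696289)
 comp [233 145  40   3  62] [252. 146.] [0.5771 0.085  0.0824] ((577.4051513671875, 84.70551300048828), (7.956379413604736, 109.27978515625), 79.41219329833984)
```

View pics/crops.png

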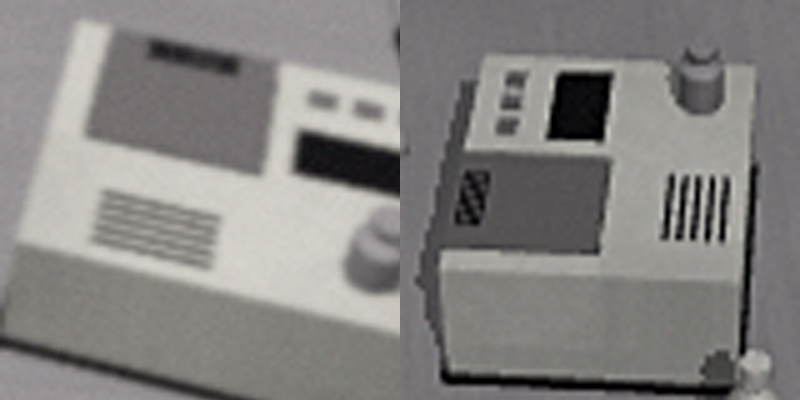

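Both views agree. The hatch centre is about (0.520, 0.163) and the tester x axis is at about -9.5°, which puts the press point near (0.5055, 0.1655, 0.085). Next I go above it with the fingers shut, turning -13.9° so the jaw line is parallel to the hinge.

```bash
python3 -m pendant '[[255,-0.04,-0.027,0,-2],[255,-0.08,-0.054,0,-4],[255,-0.12,-0.081,0,-6],[255,-0.16,-0.109,0,-8],[255,-0.2,-0.136,0,-10],[255,-0.24,-0.163,0,-12],[255,-0.28,-0.19,0,-13.9],[255,-0.32,-0.218,0,-13.9],[255,-0.36,-0.245,0.02,-13.9],[255,-0.398,-0.272,0.04,-13.9],[255,-0.398,-0.272,0.048,-13.9],[255,-0.398,-0.272,0.048,-13.9],[255,-0.398,-0.272,0.048,-13.9]]'
python3 - <<'E'
from h import *
s=arm.read_state();print(s["time_s"],s["position"],s["orientation"],s["force"],s["grip_width"])
c=eyes.read_camera("wrist");save(c,"wrist2.png");P=pts(c)
d=eyes.read_camera("side");save(d,"side2.png")
cv2.imwrite("pics/two2.png",np.hstack([cv2.imread("pics/wrist2.png")[:, :400] if 0 else cv2.resize(cv2.imread("pics/wrist2.png"),(400,300)),cv2.resize(cv2.imread("pics/side2.png")[60:180,160:320],(400,300))]))
im=c["img"].astype(int);g=im.mean(2)
top=abs(P[...,2]-.085)<.006
hm=(top&(g>60)&(g<140)).astype(np.uint8)
k,l,st,ce=cv2.connectedComponentsWithStats(hm)
for i in range(1,k):
    if st[i,4]>300:
        Q=P[l==i];print(st[i],ce[i],Q.mean(0).round(4),cv2.minAreaRect(Q[:,:2].astype(np.float32)*1000))
E
```

```text
time_s: 1.72
position: [0.5051, 0.1672, 0.2007]
orientation: [0.082, 0.997, 0.0, 0.0]
force: [-0.7, 0.8, 0.4]
grip_width: 0.0002
1.725 [0.50508359 0.16722471 0.20072666] [8.18994893e-02 9.96640504e-01 4.16714314e-04 7.04926175e-05] [-0.72580107  0.83445491  0.39939386] 0.00021327320579915725
[ 219  164   68   20 1040] [252.75576923 173.57211538] [0.4877 0.1676 0.0863] ((487.74017333984375, 167.35296630859375), (51.34343338012695, 15.628561019897461), 80.52033996582031)
```

View pics/two2.png

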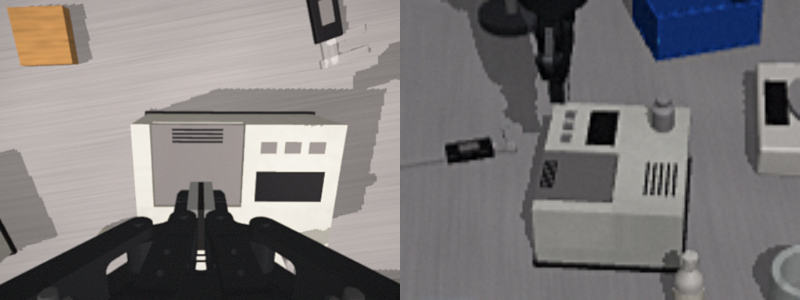

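The wrist image shows the hatch with its ribs at about (198,135), and the fingertips over it on its midline. The ribs measure (0.4877, 0.1676), which agrees with the first estimate to within 1 mm. Descending to just above the hatch.

```bash
python3 -m pendant '[[255,0,-0.0015,0.03,0],[255,0,-0.0015,0.06,0],[255,0,-0.0015,0.08,0],[255,0,-0.0015,0.09,0],[255,0,-0.0015,0.094,0],[255,0,-0.0015,0.094,0],[255,0,-0.0015,0.094,0],[255,0,-0.0015,0.094,0]]'; python3 -m pendant '[[255,0,0,0.001,0],[255,0,0,0.002,0],[255,0,0,0.002,0],[255,0,0,0.002,0]]'; python3 -m pendant '[[255,0,0,0.001,0],[255,0,0,0.002,0],[255,0,0,0.002,0],[255,0,0,0.002,0]]'
```

```text
time_s: 2.82
position: [0.5056, 0.1643, 0.1068]
orientation: [0.083, 0.997, 0.0, 0.0]
force: [-0.3, 0.2, 0.2]
grip_width: 0.0002
time_s: 3.32
position: [0.5052, 0.1642, 0.1042]
orientation: [0.083, 0.997, -0.0, -0.0]
force: [0.1, 0.5, 0.6]
grip_width: 0.0002
time_s: 3.82
position: [0.5053, 0.1642, 0.1023]
orientation: [0.083, 0.997, -0.0, -0.0]
force: [0.4, -0.5, 0.7]
grip_width: 0.0002
```

Tip height is nominally 0.085, so contact is close. I carry on in 1 mm steps, watching the force.

```bash
python3 -m pendant '[[255,0,0,0.001,0],[255,0,0,0.001,0],[255,0,0,0.001,0]]'|grep -E 'pos|for'; python3 -m pendant '[[255,0,0,0.001,0],[255,0,0,0.001,0],[255,0,0,0.001,0]]'|grep -E 'pos|for';python3 -m pendant '[[255,0,0,0.001,0],[255,0,0,0.001,0],[255,0,0,0.001,0]]'|grep -E 'pos|for'
```

```text
position: [0.5053, 0.1642, 0.1014]
force: [-1.4, -0.1, 3.2]
position: [0.5052, 0.1642, 0.1002]
force: [-0.6, 0.3, 2.3]
position: [0.5052, 0.1642, 0.0992]
force: [-2.0, -0.4, 2.3]
```

Contact came at TCP z of about 0.102, so the hatch is now roughly 3 mm in. The release point is near 0.098 and the stop near 0.0965.

```bash
for i in 1 2; do python3 -m pendant '[[255,0,0,0.001,0],[255,0,0,0.001,0],[255,0,0,0.001,0]]'|grep -E 'time|pos|for'; done; python3 -m pendant '[[255,0,0,0.0005,0],[255,0,0,0.0005,0],[255,0,0,0.0005,0]]'|grep -E 'time|pos|for'
```

```text
time_s: 5.32
position: [0.5052, 0.1642, 0.0982]
force: [-1.7, -0.1, 2.5]
time_s: 5.7
position: [0.5052, 0.1642, 0.0972]
force: [-2.8, 0.2, 3.7]
time_s: 6.08
position: [0.5052, 0.1642, 0.0971]
force: [-3.3, -0.4, 6.8]
```

The force rose to 6.8 N and the position stalled at 0.0971, so the hatch is on its hard stop and past the release point. Withdrawing straight up, then back toward the robot.

```bash
python3 -m pendant '[[255,0,0,-0.03,0],[255,0,0,-0.08,0],[255,0.01,0,-0.13,0],[255,0.04,0,-0.16,0],[255,0.07,0,-0.18,0],[255,0.09,0,-0.19,0],[255,0.1,0,-0.19,0],[255,0.1,0,-0.19,0],[255,0.1,0,-0.19,0],[255,0.1,0,-0.19,0],[255,0.1,0,-0.19,0],[255,0.1,0,-0.19,0],[255,0.1,0,-0.19,0],[255,0.1,0,-0.19,0],[255,0.1,0,-0.19,0],[255,0.1,0,-0.19,0],[255,0.1,0,-0.19,0],[255,0.1,0,-0.19,0],[255,0.1,0,-0.19,0],[255,0.1,0,-0.19,0]]'
cat > look.py <<'E'
from h import *
import sys
t=sys.argv[1];a=eyes.read_camera("side");b=eyes.read_camera("scene");save(a,f"s{t}.png");save(b,f"c{t}.png")
cv2.imwrite(f"pics/look{t}.png",np.hstack([cv2.resize(a["img"][60:210,160:360,::-1],(400,300)),cv2.resize(b["img"][130:280,250:450,::-1],(400,300))]))
for c in(a,b):
    P=pts(c);m=(abs(P[...,0]-.515)<.06)&(abs(P[...,1]-.163)<.035)&(P[...,2]<.17);print("max z hatch zone",np.percentile(P[m][:,2],98).round(4),m.sum())
print(arm.read_state()["time_s"],arm.read_state()["force"])
E
python3 look.py A
```

```text
time_s: 8.57
position: [0.4067, 0.1807, 0.2868]
orientation: [0.083, 0.997, -0.0, -0.0]
force: [0.6, -0.7, 0.4]
grip_width: -0.0002
max z hatch zone 0.1483 619
max z hatch zone 0.1478 994
8.675 [-0.0970128  -0.35804441  0.0281107 ]
```

View pics/lookA.png

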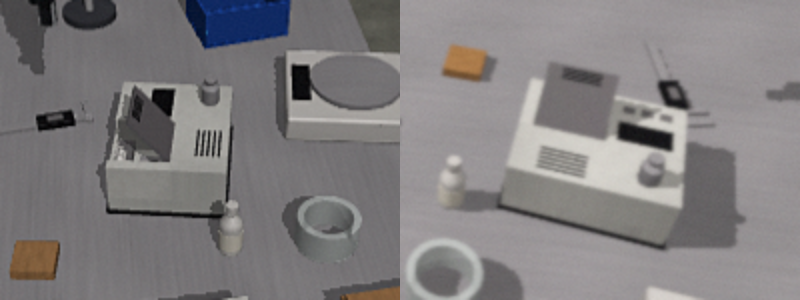

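The hatch is up: the free edge is at about 0.148, seen at side crop (150,125) and scene crop (578,100). The weight and bottle are still in place. I now hold still and watch for another 2.5 s and more.

```bash
python3 -m pendant '[[255,0,0,0,0],[255,0,0,0,0],[255,0,0,0,0],[255,0,0,0,0],[255,0,0,0,0],[255,0,0,0,0],[255,0,0,0,0],[255,0,0,0,0],[255,0,0,0,0],[255,0,0,0,0],[255,0,0,0,0],[255,0,0,0,0],[255,0,0,0,0],[255,0,0,0,0],[255,0,0,0,0],[255,0,0,0,0],[255,0,0,0,0],[255,0,0,0,0],[255,0,0,0,0],[255,0,0,0,0]]'; python3 look.py B
python3 -m pendant '[[255,0,0,0,0],[255,0,0,0,0],[255,0,0,0,0],[255,0,0,0,0],[255,0,0,0,0],[255,0,0,0,0]]'; python3 look.py C
python3 - <<'E'
import cv2
a,b=cv2.imread("pics/side1.png"),cv2.imread("pics/sC.png")
d=(cv2.absdiff(a,b).max(2)>40).astype('uint8')
k,l,s,c=cv2.connectedComponentsWithStats(d)
print([x.tolist() for x in s[1:] if x[4]>25])
E
```

```text
time_s: 11.18
position: [0.4067, 0.1807, 0.2868]
orientation: [0.083, 0.997, -0.0, -0.0]
force: [-0.6, 0.9, 0.4]
grip_width: -0.0003
max z hatch zone 0.1483 619
max z hatch zone 0.148 987
11.275 [-0.26276433  0.01831543 -0.58564053]
time_s: 12.02
position: [0.4067, 0.1807, 0.2868]
orientation: [0.083, 0.997, -0.0, -0.0]
force: [0.0, -0.4, 0.4]
grip_width: -0.0001
max z hatch zone 0.1478 608
max z hatch zone 0.1481 994
12.125 [ 0.30889238  0.08512498 -0.52816265]
[[18, 0, 30, 110, 1403], [118, 0, 4, 13, 28], [122, 0, 72, 74, 2637], [5, 10, 16, 21, 140], [116, 20, 4, 11, 28], [96, 29, 8, 18, 105], [112, 41, 13, 20, 142], [81, 62, 12, 35, 78], [61, 64, 9, 15, 38], [42, 92, 14, 20, 54], [215, 106, 32, 34, 313], [39, 111, 20, 52, 349], [209, 125, 5, 17, 27], [70, 128, 7, 29, 56]]
```

View pics/sC.png

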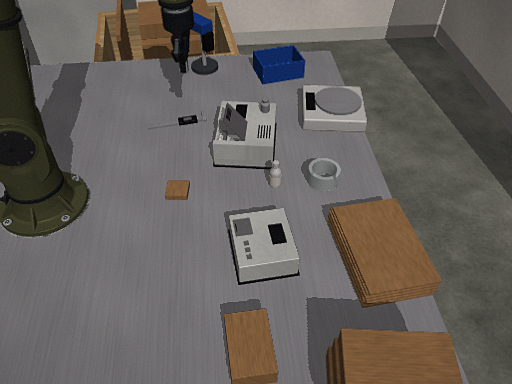

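The hatch at side (235,122) has stayed open for more than 3 s, and the hand at (183,50) is well clear. The before/after differences are only the arm, its shadow and the hatch.

```bash
python3 -c "
from workcell import ticket
print(ticket.close_job())"
```

```text
the job is handed in; nothing more can be done
None
```

The sample hatch is open and the job is handed in. I pressed the hatch once with closed fingertips, about 5 mm down to its stop, with a peak reading of about 7 N. Then I took the hand up and back, about 20 cm away.

- **Stays open:** Both cameras put the raised edge at about 0.148 m in three looks over roughly 3.5 s with the hand off (8.6 to 12.1 s on the robot's clock). That is about 63 mm up, close to the 65 mm given for fully open.
- **Nothing else moved:** Comparing the side view before and after showed changes only at the arm, its shadow and the hatch. The weight, the loose items and the logger were unchanged.
- **Hand clear:** At the end the hand touched nothing, and the force reading was within noise.
- **Failures or limits:** No check failed or disagreed. I did not measure the latch track directly, but the force trace shows a single press.

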